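# Clip the ticket holder onto the weighing bar

### The job

Pick up the larger ticket holder and press its sprung clip straight down onto the round weighing bar, at least 3 cm clear of the stop fork, until it snaps over the bar and sits fully home, and ease off until the bar is back up unloaded. Then slide it along the bar until it touches the fork, from either side, without pushing the fork along, and leave it there upright. The bar is on a spring scale: press gently, never forcing it down by more than 5 mm (20 N), and leave the small holder and the other things on the bench alone.

Things in the scene. Friction and masses are not known exactly. Their poses are not given: they have to be found in the camera images.
- holder: the larger ticket holder, grey plastic, loose, 60 g, standing with its clip mouth down. Origin: centre of its underside, z up. Bottom up: two sprung jaws 32 mm long in y, flaring to 45 mm across x at the underside; a block 44 mm (x) by 40 mm (y), z 35 to 46 mm; the upright ticket plate. The bore runs along y; it may go on the bar either way round.
- holder_plate (a point): centre of the ticket plate, 69 mm above the holder's underside, axes as the holder: an upright plate 12 mm thick (x), 40 mm wide (y), 46 mm high, a paper ticket on each face. Grip it across its thickness.
- holder_bore (a point): centre of the clip's bore, 20 mm above the holder's underside. Fully home it lies on the bar's axis; at first touch of the jaws it is about 25 mm above it. The jaws spread by themselves: over the next 5 to 14 mm the push grows to a peak of about 8 to 16 N, then falls away and turns into a pull as they pass the widest point. Once on, the clip slides along at about 1 to 5 N.
- jaw_a (a joint): how far one sprung jaw is spread, rad: 0 when free, about 0.24 at the widest point of the bar, about 0.06 to 0.12 when fully home on the bar.
- jaw_b (a joint): how far the other sprung jaw is spread, rad, as jaw_a.
- stand: grey stand of the weighing bar, 90 by 320 by 22 mm high, fixed. Origin: centre of its underside, y along the bar. The bar is a level steel tube 28 mm in diameter, 300 mm long, centred straight above the origin on two posts at y = +-135 mm. The posts telescope: the bar's axis is locked somewhere from 80 to 130 mm above the bench; its height is not reported and must be felt or seen.
- bar (a joint): scale reading: how far the bar is pressed down on its springs, m, 0 when unloaded, 4 N per mm, so it sinks 2 to 4 mm before the clip snaps over it. Never more than 5 mm (20 N). Says nothing of the height at which the posts are locked.
- fork_foot (a point): foot of the stop fork, at its middle, on the stand's top: two steel uprights 10 by 12 mm (12 along the bar), one each side of the bar, 34 mm apart inside, up to 155 mm above the bench; this frame's y is along the bar. It sits within 45 mm of the bar's middle, slides along if pushed with about 18 N. The holder's 40 mm block touches it when the centres are 26 mm apart along the bar.
- small_holder: a smaller ticket holder (30 mm wide, 68 mm tall) for a thinner bar, loose; not to be used. Origin at the centre of its underside.
- garlic_a: a garlic bulb, 50 mm across, loose on the bench in front of the robot; leave alone. Origin at the centre of its underside.
- garlic_b: a garlic bulb, 44 mm across, loose, to the left; leave alone. Origin at the centre of its underside.
- tape: a roll of tape lying flat, 84 mm across, 25 mm high, loose, to the right; leave alone. Origin at the centre of its underside.
- pot: a white plastic pot, 76 mm across, 90 mm tall, loose, to the left; leave alone. Origin at the centre of its underside.
- weight: a brass weight, a cylinder 52 mm across and 45 mm tall, loose, to the right; leave alone. Origin at the centre of its underside.

How it is judged:
By the outcome, as a careful person would: the job done as asked, in the order asked, and still so for the second after the job is handed in, with the robot touching nothing.
It also fails if it takes over 72 s, if anything falls off the work surface, if the arm or the gripper's body presses on something with over 40 N, if the wrist force passes 120 N, or if a joint passes its speed limit or range.

### The arm

A 7-joint arm with a two-finger parallel gripper is mounted at the origin on the work surface. World frame = base frame: x ahead of the robot, y to its left, z up, the work surface at z = 0. Lengths are in m, angles in rad, forces in N, time in s.
With the tool pointing down it reaches from about 0.4 to 0.9 m from the base axis. Payload 5.6 kg.
Tool frame: the origin (TCP) lies midway between the tips of the shut fingers; the grasp point (between the pads) lies 19 mm behind it; z points along the fingers, y is the line along which they close (so a half turn about z gives the same grasp; the last joint's range is limited). The gripper opens to 92 mm and grips with 3 to 60 N. Pads are 20 mm wide; open, the fingers measure 128 mm over their backs; the gripper's body (75 mm by 189 mm) begins 69 mm behind the grasp point.
Start: joints at [-1.296, 0.468, -0.012, 1.603, 0.006, 1.071, -0.056], TCP at [0.203, 0.617, 0.215] pointing down, gripper open.
Joint ranges: [-2.53, 2.53], [-0.31, 2.02], [-1.57, 1.55], [0.28, 2.44], [-1.29, 4.43], [0.15, 1.84], [-2.92, 2.92]. Speed limits (rad/s): [2.57, 2.57, 3.14, 3.14, 3.14, 3.14, 3.14].

### API

Orientations are given as a 3x3 rotation matrix whose columns are the frame's x, y, z axes.
In Python, from station import env, effector, solver, viewer, workorder, search_frame, tip_of gives the robot as it stands. Calls block until the motion is done:
- env.reach(position, orientation): joint-space move of the TCP to a pose.
- env.movel(position, frame=None, rate=0.15): straight line of the TCP; frame=None keeps the orientation; rate is the mean speed in m/s.
- env.goto_joints(angles): joint-space move.
- effector.release() and effector.grasp(squeeze=None): open the fingers fully, or close them until they stop; squeeze is the grip in N (None keeps the last).
- env.pause(seconds).
- solver.inverse_kinematics(position, orientation): joint angles nearest the present ones, or None.
- env.sense(): the state.
- viewer.read_camera(name): name is "side" or "top"; returns (picture, depth): 400x640x3 uint8, red, green, blue; 400x640 float32, m along the optical axis (not along the pixel's ray), 0 where there is no reading.
- viewer.camera_info(name): a dict with "intrinsics" (3x3 intrinsics, pixels), "dist_coeffs" ([k1, k2, p1, p2, k3] as OpenCV has them; the pictures are not rectified), "eye" and "rotation" of the camera in the world. Camera axes: x right, y up, looking along -z (the intrinsics and any distortion apply to the point x, -y, -z); pixel columns grow to the right and rows downward; lengths in m; the calibration is good to about 2 mm. A picture is of the moment at which its call begins. camera_info takes no time and is no camera call.
A pose or a line that the arm cannot do raises env.PlanningError and nothing moves.
- workorder.finish_job(): hands the job in; it is judged then, once.
Trained networks look in the newest picture that a camera, given by its name, has taken for a name from the list of things; names that differ only in an ending like _2 or _b are one class to them, and where a whole thing is asked for, a point or a joint stands for the part that bears it (a point fixed in the world has none). Each returns a list of dicts, best first, with "score" (0 to 1); they miss things now and then, are a little off and sometimes report something else, mostly with a low value. They report only what shows in the picture. A call takes as long as a camera call.
- search_frame(camera, name): "at" ([x, y, z] in m, in world coordinates, good to about 4 mm: the middle of the surface that is visible of it).
- tip_of(camera, name): "at" ([x, y, z] in m, in world coordinates, good to about 4 mm: a listed point, or the origin of a listed thing).
The state is a dict: "t": time; "joint_positions": joint angles; "joint_velocities": joint speeds; "tau": joint torques, N m; "ee_pos": TCP position; "tcp_rot": TCP orientation; "wrist_force": force on the tool from outside, world axes, zero at the start; "moment": the same for the moment, N m; "gripper_width": finger opening in m; "grasp_force": force on a finger pad.
Only numpy, scipy, OpenCV 4.12 (cv2) and the standard library are available. Lean on these libraries where they do the work, as an engineer would, in place of code of your own. Each camera call takes 0.05 s, during which the arm holds its last target. There are 200 camera calls.

## Working session

There is one attempt and no reset: what is moved stays moved. The work goes in short steps, each a Python script; the robot and the scene stay as the last script left them, time stands still between calls to the robot, and variables do not carry over. Pictures are saved under pics/ and viewed, at most 10 in all, crops included, and the job is handed in when it is done.

```bash
mkdir -p pics; python3 - <<'E'
from station import *
import cv2, numpy as np
np.set_printoptions(precision=4,suppress=True)
for c in ("side","top"):
    p,d=viewer.read_camera(c); cv2.imwrite(f"pics/{c}0.png",p[:,:,::-1])
    i=viewer.camera_info(c); print(c,i["eye"],i["rotation"],i["intrinsics"],i["dist_coeffs"])
    for n in ["holder","holder_plate","holder_bore","stand","fork_foot","small_holder","pot","weight","tape","garlic_a"]:
        r=tip_of(c,n); print(n,[(np.round(q["at"],3).tolist(),round(q["score"],2)) for q in r[:3]])
print(env.sense())
E
```

```text
side [0.32   0.7524 0.9017] [[-0.9507  0.2348 -0.2028]
 [-0.31   -0.6909  0.6531]
 [ 0.0133  0.6837  0.7296]] [[502.3843   0.     323.2833]
 [  0.     502.3843 209.9354]
 [  0.       0.       1.    ]] [-0.0541  0.      0.      0.      0.    ]
holder [([0.445, 0.159, -0.002], 0.8)]
holder_plate [([0.449, 0.158, 0.068], 0.84)]
holder_bore [([0.45, 0.157, 0.02], 0.95)]
stand [([0.632, 0.071, 0.0], 0.58)]
fork_foot [([0.627, 0.105, 0.024], 0.59)]
small_holder [([0.456, -0.16, 0.001], 0.82)]
pot [([0.45, 0.36, -0.001], 0.8)]
weight [([0.431, -0.351, 0.002], 0.74)]
tape [([0.627, -0.329, -0.001], 0.56), ([0.451, 0.156, 0.021], 0.5)]
garlic_a [([0.429, 0.015, -0.0], 0.82), ([0.628, 0.312, 0.007], 0.67)]
top [ 0.3537 -0.0055  1.4444] [[-0.0178  0.9907 -0.135 ]
 [-0.9998 -0.0189 -0.0064]
 [-0.0089  0.1348  0.9908]] [[496.0463   0.     326.7026]
 [  0.     496.0463 207.5051]
 [  0.       0.       1.    ]] [-0.0447  0.      0.      0.      0.    ]
holder [([0.446, 0.159, 0.003], 0.72)]
holder_plate [([0.446, 0.16, 0.071], 0.52)]
holder_bore [([0.448, 0.158, 0.02], 0.54)]
stand [([0.624, 0.075, 
[... 284 characters left out ...]
([0.428, 0.01, -0.001], 0.45), ([0.628, 0.308, -0.003], 0.43), ([0.451, 0.356, -0.001], 0.23)]
{'t': 1.1, 'joint_positions': array([-1.296 ,  0.4675, -0.0116,  1.6027,  0.006 ,  1.0714, -0.0563]), 'joint_velocities': array([ 0.0012,  0.0003,  0.0009, -0.0003, -0.0009,  0.0003,  0.    ]), 'tau': array([  0.0004, -52.0432,  -0.0121, -24.4049,  -0.0565,   0.0116,
         0.    ]), 'ee_pos': array([0.2032, 0.6174, 0.2146]), 'tcp_rot': array([[-0.9499,  0.3126,  0.0001],
       [ 0.3126,  0.9499,  0.    ],
       [-0.    ,  0.    , -1.    ]]), 'wrist_force': array([-1.0975, -0.2237, -0.1162]), 'moment': array([-0.0374, -0.0153, -0.042 ]), 'grasp_force': 0.0, 'gripper_width': 0.09189400418985966}
```

View pics/side0.png

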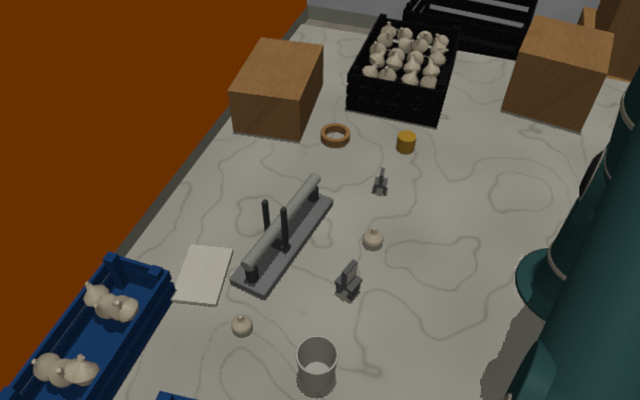

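View pics/top0.png

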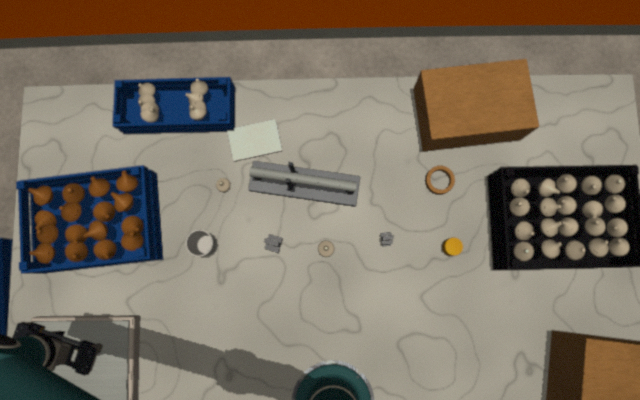

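The pictures show the holder at about (347,283) in side and (273,243) in top. The bar on its stand runs (250,270) to (318,180) in side, with the fork near (275,230) left of the bar's middle. I'll fit bar, fork and plate from depth.

```bash
cat > h.py <<'E'
from station import *
import cv2, numpy as np
np.set_printoptions(precision=4,suppress=True)
def cloud(c):
    p,d=viewer.read_camera(c); i=viewer.camera_info(c)
    v,u=np.mgrid[0:400,0:640]
    n=cv2.undistortPoints(np.stack([u.ravel(),v.ravel()],1).astype(np.float64)[:,None],np.array(i["intrinsics"]),np.array(i["dist_coeffs"]))[:,0]
    z=d.ravel().astype(float)
    w=np.array(i["eye"])+np.stack([n[:,0]*z,-n[:,1]*z,-z],1)@np.array(i["rotation"]).T
    w[z<=0]=np.nan
    return w,p
def near(w,c,r,z0,z1):
    return w[(np.hypot(w[:,0]-c[0],w[:,1]-c[1])<r)&(w[:,2]>z0)&(w[:,2]<z1)]
def R(yaw):  # tool down, finger closing axis y at angle yaw in the world
    y=np.array([np.cos(yaw),np.sin(yaw),0]); z=np.array([0,0,-1.]); return np.stack([np.cross(y,z),y,z],1)
E
python3 - <<'E'
from h import *
for c in ("side","top"):
    w,p=cloud(c); print(c)
    s=near(w,(.63,.075),.19,.012,.03); rc=cv2.minAreaRect(s[:,:2].astype(np.float32)); print("stand",len(s),rc, np.median(s[:,2]))
    b=near(w,(.63,.075),.16,.06,.2)
    m=b[:,:2].mean(0);u=np.linalg.svd(b[:,:2]-m,full_matrices=False)[2][0];u*=np.sign(u[1]);print("bar",m,u,np.degrees(np.arctan2(u[1],u[0])))
    s_=(b[:,:2]-m)@u; t=(b[:,:2]-m)@np.array([u[1],-u[0]])
    for a in np.arange(-.15,.15,.02):
        k=(s_>a)&(s_<a+.02); 
        if k.sum()>5: print(round(a,2),k.sum(),m+u*(a+.01),np.percentile(b[k,2],[5,50,90,98]),np.percentile(t[k],[2,50,98]))
    f=b[b[:,2]>np.median(b[:,2])+.035]; print("fork",len(f),f.mean(0) if len(f) else 0, f.max(0))
    h=near(w,(.447,.159),.05,.055,.12); q=h[:,:2]-h[:,:2].mean(0); e=np.linalg.svd(q,full_matrices=False)
    print("plate",len(h),h.mean(0),cv2.minAreaRect(h[:,:2].astype(np.float32)),h[:,2].max(), np.degrees(np.arctan2(*e[2][0][::-1])))
    lo=near(w,(.447,.159),.05,.005,.12);print(cv2.minAreaRect(lo[:,:2].astype(np.float32)))
    x=near(w,(.3,-.2),.1,-.03,.03); print("bench z",np.median(x[:,2]))
i=cv2.imread("pics/side0.png"); cv2.imwrite("pics/s1.png",cv2.resize(i[165:315,220:400],None,fx=4,fy=4,interpolation=cv2.INTER_CUBIC))
E
```

```text
side
stand 3555 ((0.5971142053604126, 0.11795075237751007), (0.3582463264465332, 0.26261016726493835), 48.525699615478516) 0.022162884041661446
bar [0.6233 0.0926] [0.1722 0.9851] 80.08666260642735
-0.15 75 [ 0.5992 -0.0453] [0.0823 0.0942 0.0967 0.0987] [-0.0091 -0.0011  0.016 ]
-0.13 78 [ 0.6027 -0.0256] [0.0825 0.094  0.0969 0.0977] [-0.0092 -0.0012  0.0152]
-0.11 83 [ 0.6061 -0.0059] [0.0826 0.0932 0.0977 0.099 ] [-0.0098 -0.0016  0.015 ]
-0.09 92 [0.6095 0.0138] [0.082  0.0942 0.0969 0.0983] [-0.0095 -0.0009  0.0144]
-0.07 85 [0.613  0.0335] [0.0821 0.0936 0.0967 0.0977] [-0.0098 -0.0013  0.0145]
-0.05 71 [0.6164 0.0532] [0.0803 0.0935 0.0962 0.0978] [-0.0094 -0.004   0.0122]
-0.03 35 [0.6199 0.0729] [0.0805 0.0915 0.0958 0.0974] [-0.0096 -0.0048  0.0162]
-0.01 160 [0.6233 0.0926] [0.0743 0.0976 0.1537 0.1564] [-0.0238  0.0032  0.0269]
0.01 420 [0.6268 0.1123] [0.0692 0.1005 0.1513 0.1573] [-0.0241 -0.0049  0.0305]
0.03 99 [0.6302 0.132 ] [0.0807 0.0933 0.0961 0.0972] [-0.01   -0.0024  0.0157]
0.05 112 [0.6336 0.1517] [0.0826 0.0932 0.0964 0.0973] [-0.0102 -0.0024  0.0141]
0.07 
[... 1692 characters left out ...]
.0138]
0.07 70 [0.6343 0.1512] [0.0825 0.0907 0.0949 0.0977] [-0.0119 -0.0008  0.0129]
0.09 70 [0.6377 0.1709] [0.0806 0.0916 0.0963 0.098 ] [-0.0116 -0.0011  0.0139]
0.11 68 [0.641  0.1907] [0.0803 0.0907 0.0948 0.0968] [-0.0114 -0.0008  0.0134]
0.13 67 [0.6443 0.2104] [0.0823 0.0911 0.0955 0.0979] [-0.0119 -0.0011  0.0129]
fork 57 [0.627  0.1022 0.1476] [0.6546 0.1124 0.1572]
plate 79 [0.4458 0.1563 0.0876] ((0.44644030928611755, 0.15749259293079376), (0.040131453424692154, 0.012907362543046474), 71.77165985107422) 0.09577312810617844 71.80945073167854
((0.44791674613952637, 0.16265496611595154), (0.08974984288215637, 0.08375410735607147), 53.707237243652344)
bench z -0.0004799846489673687
```

View pics/s1.png

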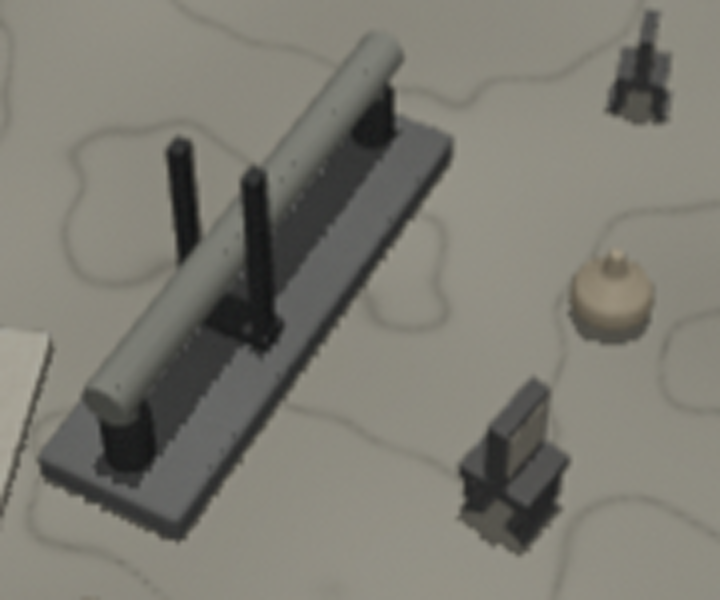

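Crop shows the fork (180..260,150..350) on the bar's nearer half, with long free bar beyond it on the -y side. The holder stands free. The bar axis is at about z 0.081, and I'll place on the -y side of the fork.

```bash
python3 - <<'E'
from h import *
Rg=R(np.radians(-18.3)); Rb=R(np.radians(-9.7))
from math import pi
for k in (0,1):
    print(solver.inverse_kinematics([.447,.158,.16],R(np.radians(-18.3)+k*pi)),solver.inverse_kinematics([.618,.03,.2],R(np.radians(-9.7)+k*pi)))
env.reach([.447,.158,.16],Rg); print(env.sense()["t"],env.sense()["joint_positions"])
env.movel([.447,.158,.0525]); s=env.sense(); print(s["t"],s["ee_pos"],s["wrist_force"])
effector.grasp(50); s=env.sense(); print(s["t"],s["gripper_width"],s["grasp_force"],s["wrist_force"])
p,_=viewer.read_camera("side"); cv2.imwrite("pics/g.png",cv2.resize(p[190:320,270:440,::-1],None,fx=4,fy=4))
E
```

```text
[-0.849   0.2546  0.5075  2.0995 -0.1674  0.8254 -0.5605] [-0.5742  0.4788  0.6384  1.7307 -0.3241  1.0396  0.0075]
[-0.3851  0.2464 -0.0289  2.0714  0.0096  0.8239  2.4026] [-0.1595  0.4276  0.075   1.7022 -0.0366  1.0132  2.9005]
3.0917 [-0.8502  0.2551  0.5061  2.0986 -0.1676  0.8254 -0.5604]
3.9583 [0.4476 0.1582 0.053 ] [ 0.0469 -0.0777  0.083 ]
5.1417 0.011724654194502434 49.99985754489899 [-0.7571  0.045  -0.2219]
```

View pics/g.png

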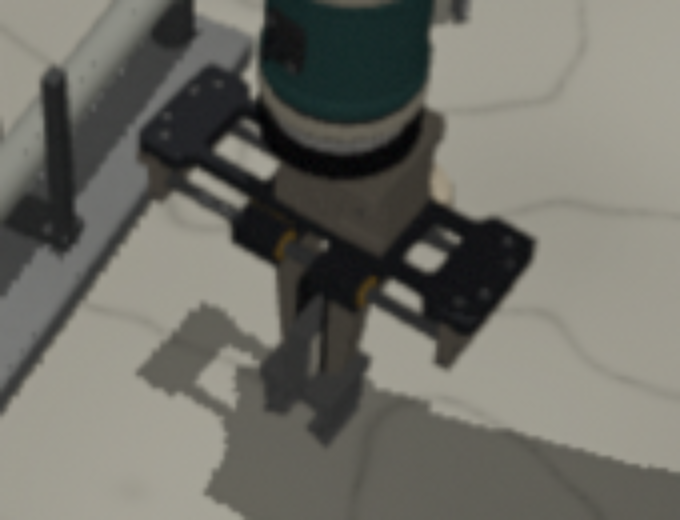

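The fingers hold the plate squarely across its thickness, just above the block. Next I lift, carry over the bar, and check alignment.

```bash
python3 - <<'E'
from h import *
env.movel([.447,.158,.2]); Rb=R(np.radians(-9.7))
env.reach([.6138,.0246,.2],Rb); env.movel([.6138,.0246,.155],rate=.1); env.pause(.3)
s=env.sense(); print(s["t"],s["ee_pos"],s["wrist_force"],s["gripper_width"])
for c in ("side","top"):
    w,p=cloud(c)
    for n in ("holder_bore","holder","fork_foot"): print(c,n,[(np.round(q["at"],3).tolist(),round(q["score"],2)) for q in tip_of(c,n)[:2]])
    if c=="side": cv2.imwrite("pics/a.png",cv2.resize(p[160:310,220:400,::-1],None,fx=4,fy=4))
    b=near(w,(.6253,.0921),.16,.088,.1); print(c,len(b))
t0=env.sense()["t"]; env.movel([.6138,.0246,.154],rate=.01); print("1mm step takes",env.sense()["t"]-t0, env.sense()["ee_pos"])
E
```

```text
8.0833 [0.6141 0.0246 0.1555] [-1.146  -0.1625 -0.8145] 0.011788428468337962
side holder_bore [([0.615, 0.027, 0.121], 0.93)]
side holder [([0.611, 0.026, 0.101], 0.62), ([0.625, 0.31, 0.003], 0.16)]
side fork_foot [([0.629, 0.104, 0.02], 0.7)]
side 909
top holder_bore []
top holder []
top fork_foot []
top 419
1mm step takes 0.25 [0.6137 0.0246 0.1539]
```

View pics/a.png

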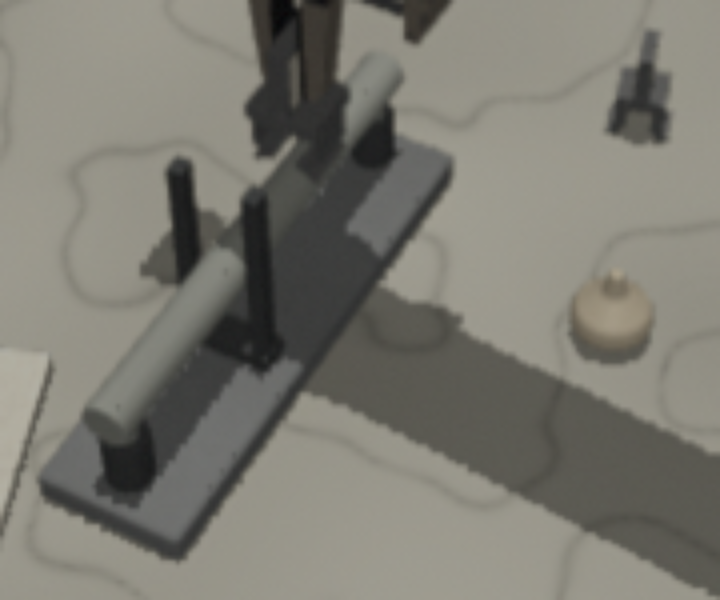

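The clip hangs centred over the bar, above and clear of the fork. Next I press down in 1 mm steps under force watch.

```bash
python3 - <<'E'
from h import *
f0=env.sense()["wrist_force"]; z=.154; pk=0; snapped=False
while z>.104:
    z-=.001; env.movel([.6138,.0246,z],rate=.01)
    s=env.sense(); f=s["wrist_force"]-f0; pk=max(pk,f[2]); print(round(z,3),s["ee_pos"][2].round(4),f.round(1),s["moment"].round(2))
    if f[2]>17.5: print("HIGH");break
    if pk>5 and f[2]<1: snapped=True
    if snapped and f[2]>1.5: break
    if snapped and z<.110: break
s=env.sense();print(s["t"],s["gripper_width"],s["ee_pos"])
E
```

```text
0.153 0.1529 [ 1.  -0.9 -0.7] [-0.09  0.06  0.03]
0.152 0.1519 [0.9 0.3 1.2] [-0.03  0.1   0.  ]
0.151 0.1509 [-0.7 -0.2  0.2] [-0.06  0.05 -0.06]
0.15 0.1499 [-0.4 -0.1 -0.3] [-0.06  0.13  0.  ]
0.149 0.1489 [ 0.1  0.3 -0.1] [-0.06  0.11 -0.01]
0.148 0.1479 [ 0.8  0.3 -0.9] [-0.08  0.04 -0.03]
0.147 0.1469 [-0.2 -1.   0.6] [-0.02  0.11  0.06]
0.146 0.1459 [ 0.8 -0.   0.1] [-0.08  0.08 -0.01]
0.145 0.1449 [ 0.8 -0.2  0.7] [-0.06  0.08  0.  ]
0.144 0.1439 [-0.2 -0.3  0.1] [-0.09  0.12  0.06]
0.143 0.1429 [1.3 0.4 0.6] [-0.07  0.04 -0.03]
0.142 0.1419 [ 0.9  0.1 -0.4] [-0.06  0.07  0.04]
0.141 0.1409 [ 1.5 -0.7  0.6] [-0.14  0.03  0.02]
0.14 0.14 [0.2 0.2 0.2] [-0.06  0.03 -0.06]
0.139 0.1392 [0.5 0.4 1.1] [-0.14 -0.03  0.01]
0.138 0.1384 [ 0.9 -0.4  3.4] [-0.08 -0.19 -0.01]
0.137 0.1375 [ 1.7 -0.7  5.2] [-0.15 -0.38 -0.05]
0.136 0.1367 [ 2.5 -0.1  6.4] [-0.18 -0.73  0.04]
0.135 0.1357 [ 4.3 -0.1  6.2] [-0.24 -0.79 -0.01]
0.134 0.1351 [ 2.8 -1.3  8.2] [-0.23 -0.59  0.06]
0.133 0.1343 [ 2.  -0.6  9.7] [-0.13 -0.57 -0.02]
0.132 0.1333 [ 2.8 -0.1  8.7] [-0.12 -0.57 -0.01]
0.131 0.1326 [ 2
[... 329 characters left out ...]
5]
0.124 0.1245 [ 4.4 -0.9  4. ] [-0.1  -1.16 -0.03]
0.123 0.1229 [ 7.9 -0.3  2.2] [-0.15 -1.66  0.01]
0.122 0.1213 [ 7.4 -1.6 -3.2] [-0.39 -1.82  0.04]
0.121 0.12 [ 8.8 -1.3 -3.7] [-0.38 -1.95 -0.04]
0.12 0.1185 [ 9.5 -1.9 -7.8] [-0.46 -2.16 -0.04]
0.119 0.1171 [ 8.8 -2.1 -9.9] [-0.49 -2.28 -0.03]
0.118 0.1162 [ 8.3 -2.1 -8.6] [-0.48 -2.26 -0.04]
0.117 0.1152 [ 9.3 -1.  -7.6] [-0.49 -2.18 -0.03]
0.116 0.1145 [ 7.7 -1.4 -5.5] [-0.41 -1.93 -0.01]
0.115 0.1139 [ 7.7 -1.7 -3.4] [-0.36 -1.71  0.  ]
0.114 0.1132 [ 6.3 -1.6  0.3] [-0.38 -1.54 -0.01]
0.113 0.1126 [ 5.7 -1.1  1.3] [-0.35 -1.31  0.02]
0.112 0.112 [ 5.1 -2.9  3.7] [-0.57 -1.26  0.04]
19.2333 0.011636493865997488 [0.6142 0.024  0.112 ]
```

Peak 14 N, then a pull, then seated: it has snapped on. Next I ease off and null the side load.

```bash
python3 - <<'E'
from h import *
n=np.array([np.cos(np.radians(-9.7)),np.sin(np.radians(-9.7)),0])
f0=np.array([-.5,-.3,-.7])
p=np.array([.6138,.0246,.1125])
def F():
    v=[]
    for _ in range(5): env.pause(.03); v.append(env.sense()["wrist_force"])
    return np.mean(v,0)-f0
for k in range(7):
    env.movel(p,rate=.01); f=F(); print(p,env.sense()["ee_pos"],f,env.sense()["moment"].round(2))
    if abs(f[2])<1 and abs(f@n)<1.2: break
    p=p+n*np.clip((f@n)*.0002,-.001,.001)+np.array([0,0,np.clip(f[2]*.0002,-.0007,.0007)])
s=env.sense();print(s["t"],s["gripper_width"])
print([(np.round(q["at"],3).tolist(),round(q["score"],2)) for c in ["side"] if viewer.read_camera(c) for m in ("holder_bore","fork_foot") for q in tip_of(c,m)[:1]])
pic,_=viewer.read_camera("side"); cv2.imwrite("pics/b.png",cv2.resize(pic[160:310,220:400,::-1],None,fx=4,fy=4))
E
```

```text
[0.6138 0.0246 0.1125] [0.6141 0.0241 0.1124] [ 5.8632 -1.7097  2.2091] [-0.53 -1.39  0.05]
[0.6148 0.0244 0.1129] [0.6143 0.0241 0.1126] [ 3.573  -1.8217  1.4493] [-0.68 -0.83 -0.04]
[0.6155 0.0243 0.1132] [0.6149 0.0241 0.1129] [ 2.0022 -2.7466  0.5093] [-0.9  -0.26  0.01]
[0.616  0.0242 0.1133] [0.6153 0.0241 0.113 ] [ 0.0711 -3.1093  0.2313] [-1.01  0.31  0.  ]
20.9083 0.011815806379691679
[([0.618, 0.025, 0.082], 0.81), ([0.628, 0.104, 0.024], 0.83)]
```

View pics/b.png

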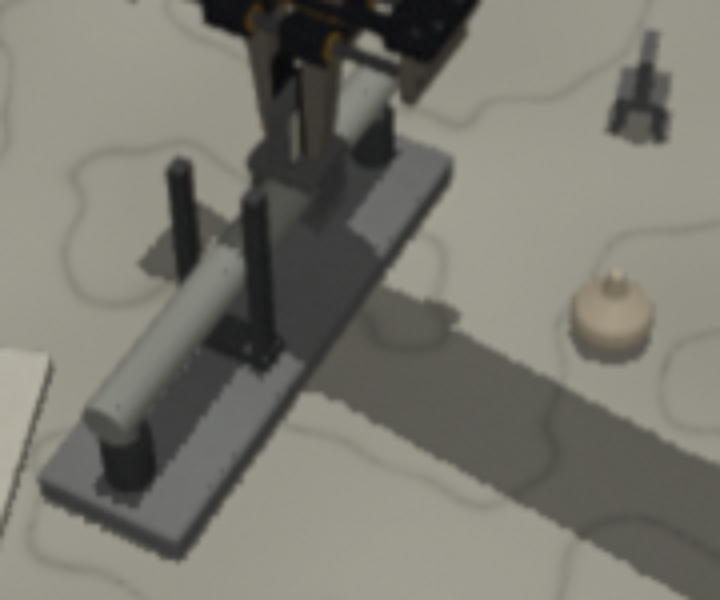

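The clip is fully home, with its block down on the bar at (300,165) and well clear of the fork. Next I slide it to the fork.

```bash
python3 - <<'E'
from h import *
a=np.radians(80.3); u=np.array([np.cos(a),np.sin(a),0]); n=np.array([u[1],-u[0],0])
f0=np.array([-.5,-.3,-.7]); p0=np.array([.6160,.0242,.1133])
def F():
    v=[]
    for _ in range(4): env.pause(.02); v.append(env.sense()["wrist_force"])
    return np.mean(v,0)-f0
d=0; base=[]; off=np.zeros(3)
while d<.064:
    d+= .008 if d<.039 else .001
    env.movel(p0+u*d+off,rate=.03); f=F(); e=env.sense()["ee_pos"]
    print(round(d,4),((e-p0)@u).round(4),"along",(-f@u).round(1),"n",(f@n).round(1),"z",f[2].round(1),env.sense()["moment"].round(1))
    off+=n*np.clip(f@n*.0001,-.0004,.0004)+np.array([0,0,np.clip(f[2]*.0001,-.0003,.0003)])
    if d>.045 and -f@u>np.median(base)+3.5: break
    if -f@u>11: print("HIGH"); break
    base.append(-f@u)
print(env.sense()["t"],env.sense()["gripper_width"])
E
```

```text
0.008 0.0081 along 2.9 n 0.9 z -0.5 [-1.1  0.1 -0. ]
0.016 0.0162 along 2.8 n 1.2 z -0.3 [-1.  0. -0.]
0.024 0.0242 along 3.0 n 0.7 z -0.4 [-1.   0.1  0. ]
0.032 0.0322 along 3.1 n 0.5 z -0.4 [-1.1  0.1 -0. ]
0.04 0.0403 along 3.1 n 0.9 z 0.3 [-0.9  0.2 -0. ]
0.041 0.0407 along 4.0 n -0.3 z 0.2 [-1.3  0.3  0. ]
0.042 0.0417 along 4.4 n 0.3 z -0.2 [-1.4  0.4  0. ]
0.043 0.0428 along 4.2 n 0.1 z 0.2 [-1.3  0.4  0.1]
0.044 0.044 along 4.0 n 0.1 z -0.1 [-1.2  0.4 -0. ]
0.045 0.0451 along 4.4 n -0.2 z 0.2 [-1.2  0.4 -0. ]
0.046 0.0461 along 4.2 n 0.4 z 0.1 [-1.2  0.4 -0. ]
0.047 0.0471 along 4.5 n -0.4 z 0.2 [-1.2  0.4  0. ]
0.048 0.0481 along 4.4 n -0.3 z -0.4 [-1.2  0.4  0.1]
0.049 0.0491 along 3.8 n -0.2 z -0.2 [-1.3  0.4  0. ]
0.05 0.05 along 4.5 n 0.2 z 0.2 [-1.3  0.4  0.1]
0.051 0.051 along 4.1 n 0.2 z -0.4 [-1.3  0.5  0. ]
0.052 0.0521 along 4.8 n -0.3 z 0.0 [-1.3  0.5 -0. ]
0.053 0.053 along 4.2 n -0.4 z -0.3 [-1.3  0.5  0. ]
0.054 0.0537 along 4.9 n -0.0 z -0.3 [-1.4  0.4  0.1]
0.055 0.0538 along 6.7 n -0.0 z 1.3 [-1.7  0.5  0.1]
0.056 0.0538 along 8.1 n -0.8 z 0.8 [-2.2  0.6  0.1]
28.5917 0.011971951577965512
```

Contact stall at 53.8 mm with about 4 N on the fork, well below 18 N. I relax a little, release, retreat and check.

```bash
python3 - <<'E'
from h import *
a=np.radians(80.3); u=np.array([np.cos(a),np.sin(a),0])
e=env.sense()["ee_pos"]; s=env.sense(); print(e,s["wrist_force"])
env.movel(np.array(e)+u*.0006+np.array([0,0,.0002]),rate=.01); print(env.sense()["wrist_force"],env.sense()["ee_pos"])
effector.release(); print(env.sense()["wrist_force"])
q=env.sense()["ee_pos"]; env.movel([q[0],q[1],.26],rate=.12); env.movel([.45,.12,.28],rate=.2)
env.reach([.203,.6,.3],R(np.radians(72)))
p,_=viewer.read_camera("side"); cv2.imwrite("pics/c.png",cv2.resize(p[160:310,220:400,::-1],None,fx=4,fy=4))
for c in ("side","top"):
    w,p=cloud(c)
    for m in ("holder","holder_bore","holder_plate","fork_foot","stand","small_holder"): print(c,m,[(np.round(q["at"],3).tolist(),round(q["score"],2)) for q in tip_of(c,m)[:1]])
    f=near(w,(.628,.104),.035,.13,.17); o=f[np.abs((f[:,:2]-[.6272,.1035])@[u[1],-u[0]])>.013]; print("fork now",len(o),o.mean(0))
    h=near(w,(.6255,.078),.03,.125,.17);h=h[np.abs((h[:,:2]-[.6255,.078])@[u[1],-u[0]])<.012]; print("plate",len(h),h.mean(0),cv2.minAreaRect(h[:,:2].astype(np.float32)),np.percentile(h[:,2],[50,98]))
print(env.sense()["t"])
E
```

```text
[0.6255 0.0772 0.1132] [-2.6308 -8.2148 -0.0841]
[-1.4851 -6.2114 -1.2861] [0.6255 0.0771 0.1131]
[ 0.7727 -1.2338  0.263 ]
side holder [([0.623, 0.078, 0.057], 0.84)]
side holder_bore [([0.625, 0.077, 0.08], 0.73)]
side holder_plate [([0.626, 0.078, 0.129], 0.85)]
side fork_foot [([0.628, 0.104, 0.023], 0.96)]
side stand [([0.631, 0.073, -0.001], 0.57)]
side small_holder [([0.455, -0.159, -0.001], 0.48)]
fork now 157 [0.6289 0.1044 0.1461]
plate 201 [0.623  0.0807 0.1455] ((0.624075710773468, 0.07783710211515427), (0.04037797451019287, 0.014620047993957996), 82.24690246582031) [0.1486 0.1552]
top holder []
top holder_bore [([0.627, 0.08, 0.079], 0.79)]
top holder_plate [([0.625, 0.078, 0.131], 0.56)]
top fork_foot [([0.63, 0.104, 0.018], 0.51)]
top stand [([0.621, 0.073, 0.001], 0.66)]
top small_holder [([0.458, -0.162, -0.001], 0.67)]
fork now 55 [0.6262 0.1022 0.149 ]
plate 98 [0.6218 0.0762 0.1468] ((0.6228809952735901, 0.0769924446940422), (0.040201324969530106, 0.012951207347214222), 81.68757629394531) [0.1496 0.1565]
35.2667
```

View pics/c.png

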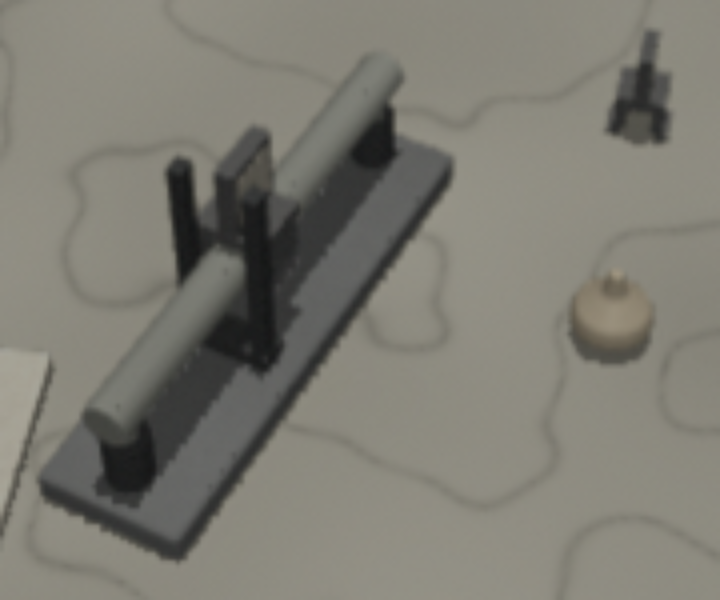

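The holder sits upright on the bar against the unmoved fork, at (250,190). One quick tilt check from the plate's visible face.

```bash
python3 - <<'E'
from h import *
a=np.radians(80.3); n=np.array([np.sin(a),-np.cos(a),0]); u=np.array([np.cos(a),np.sin(a),0])
w,_=cloud("side"); h=near(w,(.6245,.078),.03,.108,.158); c=np.array([.6245,.078,0]); t=(h-c)@n; s=(h-c)@u
k=(np.abs(t)<.011)&(np.abs(s)<.017)&(h[:,2]<.148); 
for _ in range(3):
    A=np.c_[h[k,2],s[k],np.ones(k.sum())]; x=np.linalg.lstsq(A,t[k],rcond=None)[0]; r=np.abs(t-np.c_[h[:,2],s,np.ones(len(s))]@x); k&=r<.003
print(k.sum(),x,"tilt deg",np.degrees(np.arctan(x[0])))
for z in np.arange(.108,.158,.006):
    m=(np.abs(h[:,2]-z)<.003)&(np.abs(s)<.018)&(np.abs(t)<.015); print(z.round(3),m.sum(),t[m].mean().round(4) if m.any() else "")
E
```

```text
71 [-0.0225  0.0664 -0.0018] tilt deg -1.290671034265975
0.108 11 -0.0012
0.114 8 -0.0036
0.12 13 -0.0032
0.126 12 -0.0031
0.132 19 -0.0034
0.138 23 -0.0038
0.144 26 -0.0037
0.15 53 -0.0008
0.156 40 0.0
```

Upright to within about 1°, so I'm handing in.

```bash
python3 -c "
from station import *
print(workorder.finish_job())"
```

```text
the job is handed in; nothing more can be done
None
```

The larger holder is snapped fully home on the bar and slid up against the fork, which did not move; it stands upright to about 1°, the peak press was about 14 N, and the job was handed in at about 35 s.

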